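# Close the peg tub and bring it to the front of the laundry carousel

### The arm

A 6-joint arm with a two-finger parallel gripper is mounted at the origin on the work surface. World frame = base frame: x ahead of the robot, y to its left, z up, the work surface at z = 0. Lengths are in m, angles in rad, forces in N, time in s.
With the tool pointing down it reaches from about 0.225 to 0.725 m from the base axis. Payload 3.1 kg.
Tool frame: the origin (TCP) lies at the very end of the fingers, on their centre line; the grasp point (between the pads) lies 19 mm behind it; z points along the fingers, y is the line along which they close (so a half turn about z gives the same grasp; the last joint's range is limited). The gripper opens to 85 mm and grips with 20 to 120 N. Pads are 22 mm wide; open, the fingers measure 114 mm over their backs; the gripper's body (76 mm by 85 mm) begins 54 mm behind the grasp point. The pads swing forward as they close: fully open they stand 13 mm farther back than shut.
Start: joints at [1.101, 0.048, 0.099, 1.622, 0, 1.443], TCP at [0.176, 0.495, 0.203] pointing down, gripper open.
Joint ranges: [-2.91, 2.91], [-0.99, 1.94], [-1.21, 1.42], [-2.12, 2.29], [-1.49, 1.47], [-3.14, 3.14]. Speed limits (rad/s): [2.79, 2.79, 3.14, 3.14, 3.14, 3.14].

### API

Orientations are given as [roll, pitch, yaw] about the fixed x, y, z axes, in that order (R = Rz(yaw) Ry(pitch) Rx(roll)).
In Python, from cell import sensors, imaging, job gives the robot as it stands.
- The arm moves only by the tool carry_out, never from a script. Its argument "increments" is a list of rows, each a list of 7 numbers: the closure, from -1 (fully open) to 1 (shut), so that 0 is half open, then the shift along the tool's x, y, z in units of 0.1 m (1.0 is 0.1 m), then the turn, a rotation vector about the tool's x, y, z in units of 180 degrees (1.0 is 180 degrees). In form: [[gripper, tx, ty, tz, wx, wy, wz], ...]. A call has 1 to 10 rows; each row is the pose to reach, as a shift and turn from the pose commanded when the call began, along the tool's axes at that moment, turning the shorter way round; what a row does not reach only later rows make up. A row lasts 1/8 s, in which the tool goes at most 62.5 mm and 10.7 degrees, less where a joint would pass 70% of its speed; a pose out of reach is approached as far as the arm can. A call with a number of a shift or a turn outside -1 to 1 is refused whole. A call with a gripper value outside its range is refused whole. The fingers move at their own pace and stop on an object; "squeeze" is the grip in N (left out, the last holds). Time passes only in rows, so rows that repeat a pose let the fingers close. It gives the time, the measured TCP pose, the force, the opening and the grip force at its end, in the units of the state.
- sensors.get_state(): the state, without advancing time (a new reading comes with each control period).
- imaging.camera(name): name is "side" or "top" or "wrist"; returns a dict with "color" (420x560x3 uint8, red, green, blue), "K" (3x3 intrinsics, pixels), "origin" and "attitude" of the camera in the world. Camera axes: x right, y up, looking along -z (the intrinsics and any distortion apply to the point x, -y, -z); pixel columns grow to the right and rows downward; lengths in m; the calibration is good to about 2 mm. A picture is of the moment at which its call begins. There is no depth.
- job.close_job(): hands the job in; it is judged then, once.
The state is a dict: "time": time; "q": joint angles; "qvel": joint speeds; "effort": joint torques, N m; "eef_pos": TCP position; "orientation": TCP orientation; "wrist_force": force on the tool from outside, world axes, zero at the start; "moment": the same for the moment, N m; "gripper_width": opening from 0.0 (shut) to 1.0 (fully open); "gripper_force": force on a finger pad.
Only numpy, scipy, OpenCV 4.12 (cv2) and the standard library are available. Lean on these libraries where they do the work, as an engineer would, in place of code of your own. Each camera call takes 0.05 s, during which the arm holds its last target. There are 200 camera calls.

### The job

The open tub of clothes pegs on the laundry carousel has just been filled: put its loose knobbed lid on so that it sits flat and fully home. Then take the carousel by its upright steel post and turn it until the lidded tub stands at the stand's pointer tab, and finish while still holding the post there, keeping the turntable still, because its sprung swivel turns back when let go. Leave the brush, the detergent bottle and the carton where they are.

Things in the scene. Friction and masses are not known exactly. Their poses are not given: they have to be found in the camera images.
- lid: loose round white plastic lid, 70 g, upright on the counter, left or right of the carousel. Origin: centre of its underside, z up. Upwards from there: plug 66 mm across, 10 mm deep (goes inside the tub); flange 86 mm across (z 10 to 16 mm); round knob 24 mm across (z 16 to 44 mm). Seated, the flange lies on the tub's rim and the origin is 10 mm below the rim
- tub_mouth (a point): centre, at rim height, of the mouth of the only open container on the carousel: a round white tub with clothes pegs below the rim, 80 mm across outside, 72 mm inside, 90 mm tall, rim 110 mm above the counter. Fixed to the turntable, its centre 80 mm from the turning axis. The point turns with the carousel; its -x axis points from the turning axis outwards through the tub
- stand: fixed low round aluminium stand under the turntable; origin on the turning axis at counter height, z up. Its pointer tab, 16 mm wide, top 10 mm above the counter, sticks out horizontally along the stand's own -x axis, on the robot's side, from under the turntable's edge to 175 mm from the axis
- disc_top (a point): centre of the turntable's top face: a grey disc 280 mm across, 20 mm above the counter, axes turning with it. Besides the tub (along its -x) and the post (+x) it carries, all fixed to it, a hub 24 mm across (top 70 mm above the counter) in the middle, a closed square box 74 mm wide at +y (top 107 mm) and a closed bottle 60 mm across at -y (top 119 mm), both about 80 mm from the axis
- post: upright round steel post, the carousel's handle, 20 mm in diameter, on the turntable 118 mm from the turning axis, exactly opposite the tub; it spins freely about its own axis. Origin: centre of its foot on the turntable, 20 mm above the counter; it is 160 mm tall, so its top is 180 mm above the counter, clear above everything else on the carousel
- carousel (a joint): angle of the turntable, rad, counterclockwise from above; 0 when the tub stands exactly at the pointer tab. It starts at 0.72 to 1.18, so it is turned clockwise; travel -0.6 to 1.7. A spring of 0.30 N m/rad pulls it to 0.95, bearing friction is 0.08 N m: it rests anywhere in 0.7 to 1.2, and at 0 needs about 2 to 3 N at the post to hold it
- brush: bystander: scrubbing brush with wooden back, 110 x 44 x 39 mm, origin at the centre of its underside; it lies on the side of the carousel where the lid is not
- detergent: bystander: white bottle with paper label, 72 mm across, 170 mm tall, origin at the centre of its underside
- carton: bystander: cardboard carton 70 x 120 x 110 mm, origin at the centre of its underside
Not all that is in view belongs to the job. What is shaped like the lid but red or yellow is not meant.

How it is judged:
By the outcome, as a careful person would: the job done as asked, in the order asked, and still so for the second after the job is handed in, while the arm keeps its last pose, push and grip.
It also fails if it takes over 64 s, if anything falls off the work surface, if the arm or the gripper's body presses on something with over 40 N, if the wrist force passes 120 N, or if a joint passes its speed limit or range.

## Working session

There is one attempt and no reset: what is moved stays moved. The work goes in short steps, Python scripts to look and compute and a tool call to move; the robot and the scene stay as the last step left them, time stands still between calls to the robot, and variables do not carry over. Pictures are saved under pics/ and viewed, at most 10 in all, crops included, and the job is handed in when it is done.

Besides the shell and the picture viewer there is one more tool, called after ">>>" by a JSON object that holds its "api" and its "payload", one argument or row to a line. carry_out: Moves the arm, as the interface text tells. Shifts and turns lie within -1 to 1; 1 stands for 0.1 m of shift or 180 degrees of turn. Its arguments: {"type":"object","properties":{"increments":{"type":"array"},"squeeze":{"type":"number"}},"required":["increments"]}

```bash
mkdir -p pics
cat > h.py <<'E'
import numpy as np, cv2
from cell import sensors, imaging, job
from scipy.spatial.transform import Rotation as Ro
def Rm(a):
    a=np.array(a,float)
    return a if a.shape==(3,3) else (Ro.from_euler('xyz',a).as_matrix() if a.size==3 else Ro.from_quat(a).as_matrix())
def cam(n,save=None):
    c=imaging.camera(n)
    if save: cv2.imwrite('pics/'+save,c['color'][:,:,::-1])
    return c
def ray(c,u,v):
    K=np.array(c['K']);p=cv2.undistortPoints(np.array([[[u,v]]],float),K,np.array(c.get('dist',np.zeros(5)),float))[0,0]
    return np.array(c['origin']),Rm(c['attitude'])@np.array([p[0],-p[1],-1])
def onz(c,u,v,z):
    o,d=ray(c,u,v);return o+d*(z-o[2])/d[2]
def proj(c,P):
    q=Rm(c['attitude']).T@(np.array(P)-np.array(c['origin']));q=np.array([q[0],-q[1],-q[2]]);q=np.array(c['K'])@q;return q[:2]/q[2]
def rel(target,rpy=None):
    "shift in tool axes, 0.1 m units, from the measured pose"
    s=sensors.get_state();R=Rm(s['orientation']);t=R.T@(np.array(target)-s['eef_pos'])*10
    w=None if rpy is None else Ro.from_matrix(R.T@Ro.from_euler('xyz',rpy).as_matrix()).as_rotvec()/np.pi
    return np.round(t,3),None if w is None else np.round(w,4)
E
python3 - <<'E'
from h import *
ims=[]
for n in ('top','side'):
    c=cam(n,n+'0.png'); print(n,{k:(np.round(v,4).tolist()) for k,v in c.items() if k!='color'}); ims.append(c['color'])
s=sensors.get_state();print({k:np.round(v,3).tolist() for k,v in s.items()})
E
```

```text
top {'K': [[504.6292, 0.0, 273.841], [0.0, 504.6292, 214.0268], [0.0, 0.0, 1.0]], 'origin': [0.2953, -0.0056, 1.3929], 'attitude': [0.1987, -0.0073, -1.592]}
side {'K': [[447.1518, 0.0, 280.1883], [0.0, 447.1518, 213.4343], [0.0, 0.0, 1.0]], 'origin': [0.1401, -0.9589, 0.8274], 'attitude': [0.9543, -0.0162, -0.398]}
{'time': 0.1, 'q': [1.101, 0.049, 0.098, 1.622, -0.0, 1.443], 'qvel': [-0.0, -0.001, 0.003, -0.001, 0.002, 0.0], 'effort': [0.003, -33.985, 32.093, 0.016, -0.0, -0.0], 'eef_pos': [0.176, 0.494, 0.202], 'orientation': [-3.139, -0.0, 2.8], 'wrist_force': [-0.451, 0.409, 0.192], 'moment': [-0.005, -0.024, -0.01], 'gripper_force': 0.0, 'gripper_width': 0.997}
```

View pics/top0.png

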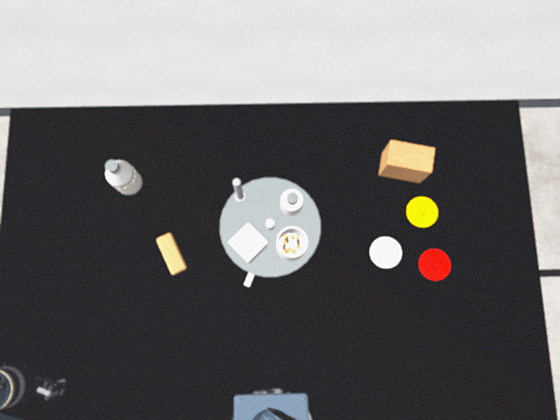

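View pics/side0.png

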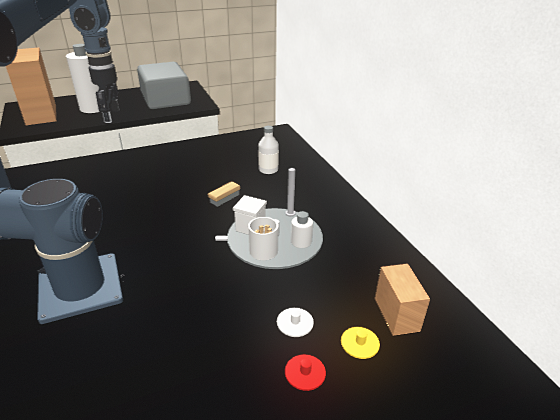

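The top view shows the turntable centred near (270,227), the tub at (292,243), the post from its foot near (240,200) to its top at (237,182), and the tab at (249,280). The white lid is at (386,253), on the robot's right. The side view agrees, with the lid at (295,321), the tub at (264,238) and the post at (291,190).

Run:
```python
from h import *
T=cam('top');S=cam('side')
def comp(m,u,v):
    n,l=cv2.connectedComponents(m.astype(np.uint8)); k=l[v,u]; return (l==k) if k else None
def circ_on(c,mask,z):
    cn=max(cv2.findContours(mask.astype(np.uint8),cv2.RETR_EXTERNAL,cv2.CHAIN_APPROX_NONE)[0],key=cv2.contourArea)
    P=np.array([onz(c,*p[0],z)[:2] for p in cn]); hull=cv2.convexHull((P*1e4).astype(np.float32))
    e=cv2.fitEllipse(hull); return np.array(e[0])/1e4,np.array(e[1])/1e4
for n,c,uv,duv in (('top',T,(386,256),(270,265)),('side',S,(287,325),(245,250))):
    im=c['color'].astype(int); mx=im.max(2)
    print(n,'px',im[uv[1],uv[0]],im[duv[1],duv[0]])
    print(' lid',circ_on(c,comp((im.min(2)>110),*uv),.013))
    print(' disc',circ_on(c,comp(mx>80,*duv),.02))
im=T['color'].astype(int)
# tub rim: bright white in top
m=comp(im.min(2)>185,292,258)
if m is not None: print('rim',circ_on(T,m,.11), m.sum())
print('post top',onz(T,237,182,.18),'tab tip', onz(T,247,285,.01),'tub',onz(T,292,243,.11))
b=np.hstack([cv2.resize(T['color'][160:300,200:340],(560,560),interpolation=2),]);cv2.imwrite('pics/c1.png',b[:,:,::-1])
```

```text
top px [245 244 244] [199 211 214]
 lid (array([ 0.4606042 , -0.32627842]), array([0.08991132, 0.09165758]))
 disc (array([ 0.53415923, -0.00383858]), array([0.28236316, 0.31838525]))
side px [253 253 252] [199 203 201]
 lid (array([ 0.45949741, -0.32139404]), array([0.08658566, 0.08888378]))
 disc (array([0.59166538, 0.09329354]), array([0.33502866, 0.55321465]))
post top [0.62216593 0.07005977 0.18      ] tab tip [0.37824184 0.05547399 0.01      ] tub [ 0.47668201 -0.06541317  0.11      ]
```

View pics/c1.png

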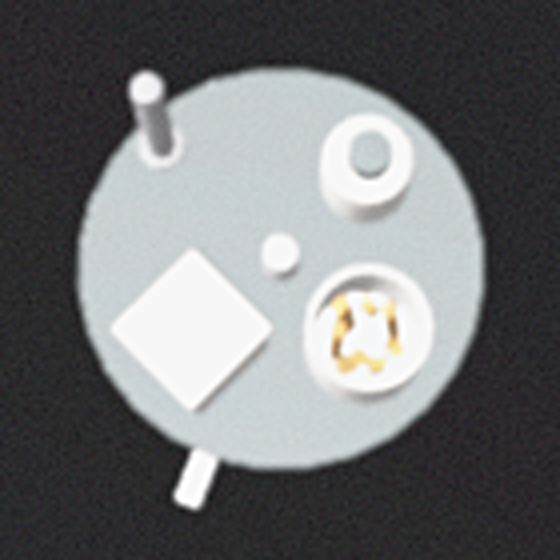

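The crop (4×, offset 200,160) shows the disc spanning x 78–486 and y 66–468. The tub rim is at (370,328), the post top at (148,87) and the tab tip at (187,506). The tub is open and the mouth is clear.

Run:
```python
from h import *
T=cam('top')
f=lambda x,y,z:onz(T,200+(x-1.5)/4,160+(y-1.5)/4,z)
D=f(282,267,.02);R=[f(78,267,.02),f(486,267,.02),f(282,66,.02),f(282,468,.02)]
print('disc',D,[np.linalg.norm(r-D) for r in R])
tb=f(370,328,.11);pt=f(148,87,.18);tip=f(187,506,.01);t2=f(207,452,.01);hub=f(281,253,.07)
print('hub',hub)
for n,p in(('tub',tb),('post',pt),('tip',tip)):
    d=(p-D)[:2];print(n,p,np.hypot(*d),np.arctan2(-d[1],-d[0]))
a=(tb-pt)[:2];print('axis len',np.hypot(*a),np.arctan2(-a[1],-a[0]), 'centre', tb[:2]+(pt-tb)[:2]*80/198)
for n,P,rp in (('lid above',[.46,-.324,.20],None),):
    print(n,rel(P,(np.pi,0,np.pi*0)),rel(P,(np.pi,0,np.pi)),rel(P,(np.pi,0,np.pi/2)))
print(sensors.get_state()['q'])
```

```text
disc [ 0.53690679 -0.01050997  0.02      ] [np.float64(0.14072470088547984), np.float64(0.14093676604587932), np.float64(0.14372326129831742), np.float64(0.13809946867254347)]
hub [ 0.53758404 -0.00985106  0.07      ]
tub [ 0.48023179 -0.06583464  0.11      ] 0.07920147980230711 0.7733421776254338
post [0.62378729 0.07097924 0.18      ] 0.11911638290550856 -2.3882040873095263
tip [0.37524593 0.0572031  0.01      ] 0.1752692082996497 -0.3966574765280363
axis len 0.19830839266501957 0.7613573031681404 centre [ 0.53823401 -0.01055631]
lid above (array([-5.42 , -6.757,  0.027]), array([-2.000e-04,  5.000e-04,  8.912e-01])) (array([-5.42 , -6.757,  0.027]), array([-4.000e-04, -1.000e-04, -1.088e-01])) (array([-5.42 , -6.757,  0.027]), array([-4.000e-04,  2.000e-04,  3.912e-01]))
[1.10117356e+00 4.83851394e-02 9.83742888e-02 1.62199865e+00
 1.31102363e-05 1.44297018e+00]
```

>>> {"api": "carry_out", "payload": {
  "increments": [
    [-1,-0.387,-0.4825,0,0,0,0],
    [-1,-0.774,-0.965,0,0,0,0],
    [-1,-0.774,-0.965,0,0,0,0]
  ]
}}

```text
time: 0.62
eef_pos: [0.2171, 0.3746, 0.2022]
orientation: [-3.14, 0.0, 2.795]
wrist_force: [-0.7, 1.0, -0.1]
gripper_width: 0.999
gripper_force: 0.0
```

>>> {"api": "carry_out", "payload": {
  "increments": [
    [-1,-0.387,-0.4825,0,0,0,0],
    [-1,-0.774,-0.965,0,0,0,0],
    [-1,-0.774,-0.965,0,0,0,0]
  ]
}}

```text
time: 1.0
eef_pos: [0.2586, 0.2587, 0.2029]
orientation: [3.141, 0.001, 2.793]
wrist_force: [-0.3, 0.9, 1.8]
gripper_width: 0.999
gripper_force: 0.0
```

>>> {"api": "carry_out", "payload": {
  "increments": [
    [-1,-0.387,-0.4825,0,0,0,0],
    [-1,-0.774,-0.965,0,0,0,0],
    [-1,-0.774,-0.965,0,0,0,0]
  ]
}}

```text
time: 1.38
eef_pos: [0.2996, 0.1416, 0.2028]
orientation: [3.141, 0.001, 2.791]
wrist_force: [0.6, 0.4, 0.5]
gripper_width: 1.0
gripper_force: 0.0
```

>>> {"api": "carry_out", "payload": {
  "increments": [
    [-1,-0.387,-0.4825,0,0,0,0],
    [-1,-0.774,-0.965,0,0,0,0],
    [-1,-0.774,-0.965,0,0,0,0]
  ]
}}

```text
time: 1.75
eef_pos: [0.3398, 0.0252, 0.2024]
orientation: [3.141, 0.0, 2.793]
wrist_force: [-0.9, 0.4, -0.1]
gripper_width: 0.999
gripper_force: 0.0
```

>>> {"api": "carry_out", "payload": {
  "increments": [
    [-1,-0.387,-0.4825,0,0,0,0],
    [-1,-0.774,-0.965,0,0,0,0],
    [-1,-0.774,-0.965,0,0,0,0]
  ]
}}

```text
time: 2.12
eef_pos: [0.3804, -0.0903, 0.2019]
orientation: [3.141, -0.001, 2.798]
wrist_force: [-0.2, 0.8, 1.2]
gripper_width: 1.002
gripper_force: 0.0
```

>>> {"api": "carry_out", "payload": {
  "increments": [
    [-1,-0.387,-0.4825,0,0,0,0],
    [-1,-0.774,-0.965,0,0,0,0],
    [-1,-0.774,-0.965,0,0,0,0]
  ]
}}

```text
time: 2.5
eef_pos: [0.4213, -0.2063, 0.2009]
orientation: [3.14, -0.002, 2.8]
wrist_force: [-0.5, 1.4, -0.4]
gripper_width: 1.004
gripper_force: 0.0
```

>>> {"api": "carry_out", "payload": {
  "increments": [
    [-1,-0.387,-0.4825,0,0,0,0],
    [-1,-0.774,-0.965,0,0,0,0],
    [-1,-0.774,-0.965,0,0,0,0],
    [-1,-0.774,-0.965,0,0,0,0]
  ]
}}

```text
time: 3.0
eef_pos: [0.4611, -0.3203, 0.2025]
orientation: [3.14, -0.001, 2.803]
wrist_force: [0.2, 1.2, 0.6]
gripper_width: 1.005
gripper_force: 0.0
```

Run:
```python
from h import *
W=cam('wrist','w1.png');S=sensors.get_state()
print(np.round(W['K'],1).tolist(),W['origin'],W['attitude'],S['eef_pos'])
print('proj lid',proj(W,[.46,-.324,.016]),proj(W,[.46,-.324,.044]))
im=W['color'].astype(int)
m=((im.min(2)>150)&(im.max(2)-im.min(2)<30)).astype(np.uint8)
for cn in cv2.findContours(m,0,1)[0]:
    if cv2.contourArea(cn)>800: print(cv2.boundingRect(cn),cv2.fitEllipse(cn))
```

```text
[[312.2, 0.0, 284.8], [0.0, 312.2, 209.8], [0.0, 0.0, 1.0]] [ 0.3839443  -0.29413374  0.3751972 ] [-0.32296865 -0.00168567  1.23207397] [ 0.4609071  -0.32044115  0.20328314]
proj lid [281.80291872 178.63561034] [281.61326961 184.36322838]
(0, 295, 41, 103) ((14.065982818603516, 347.1877136230469), (39.0189323425293, 99.5659408569336), 179.02220153808594)
(246, 142, 74, 73) ((282.4612731933594, 178.17811584472656), (71.47091674804688, 72.82293701171875), 88.29875183105469)
(445, 22, 115, 243) ((510.1428527832031, 156.0110321044922), (118.39469909667969, 259.2766418457031), 4.219956398010254)
```

View pics/w1.png

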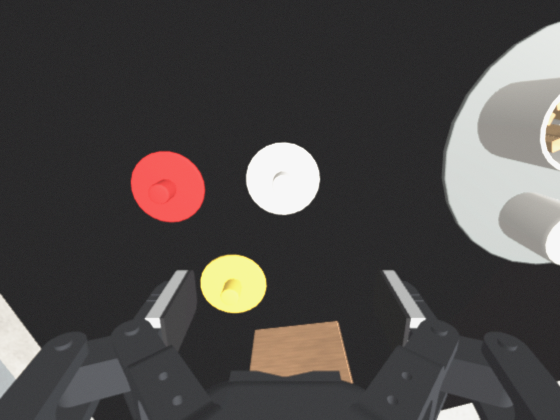

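The wrist view shows the white lid upright at (282,178), within 1 px of the predicted position. The red lid is at (168,187) and the yellow at (233,283), both clear of the fingers.

Run:
```python
from h import *
W=cam('wrist')
im=W['color'].astype(int)
m=((im.min(2)>150)&(im.max(2)-im.min(2)<30)).astype(np.uint8)
cn=[c for c in cv2.findContours(m,0,1)[0] if 246-20<cv2.boundingRect(c)[0]<270 and cv2.contourArea(c)>800][0]
P=np.array([onz(W,*p[0],.014)[:2] for p in cn]);e=cv2.fitEllipse((P*1e4).astype(np.float32))
L=np.array(e[0])/1e4;print(L,e[1])
S=sensors.get_state();print('TCP proj',proj(W,S['eef_pos']))
print(rel([*L,.021],(np.pi,0,2.8)))
```

```text
[ 0.46166445 -0.32366697] (858.1959838867188, 862.2568359375)
TCP proj [285.32753154 246.9283889 ]
(array([-0.016, -0.026,  1.827]), array([0.0001, 0.0003, 0.0009]))
```

>>> {"api": "carry_out", "payload": {
  "increments": [
    [-1,-0.016,-0.026,0.5,0,0,0],
    [-1,-0.016,-0.026,1.0,0,0,0],
    [-1,-0.016,-0.026,1.0,0,0,0]
  ]
}}

```text
time: 3.48
eef_pos: [0.4568, -0.3211, 0.0975]
orientation: [3.137, -0.011, 2.802]
wrist_force: [-0.7, 0.4, 0.3]
gripper_width: 0.999
gripper_force: 0.0
```

>>> {"api": "carry_out", "payload": {
  "increments": [
    [-0.3,0,0,0.4,0,0,0],
    [-0.3,0,0,0.7,0,0,0],
    [-0.3,0,0,0.83,0,0,0],
    [-0.3,0,0,0.83,0,0,0],
    [-0.3,0,0,0.83,0,0,0]
  ]
}}

```text
time: 4.1
eef_pos: [0.4622, -0.3275, 0.0223]
orientation: [-3.14, 0.004, 2.8]
wrist_force: [0.2, 0.1, 0.6]
gripper_width: 0.647
gripper_force: 0.0
```

Run:
```python
from h import *
print(rel([.46166,-.32367,.021],(np.pi,0,2.8)), sensors.get_state()['wrist_force'])
```

```text
(array([0.018, 0.035, 0.013]), array([-0.0005,  0.0012,  0.    ])) [0.22742776 0.14662115 0.55947576]
```

>>> {"api": "carry_out", "payload": {
  "increments": [
    [-0.3,0.018,0.035,0.01,0,0,0],
    [-0.3,0.018,0.035,0.01,0,0,0],
    [0.6,0.018,0.035,0.01,0,0,0],
    [1,0.018,0.035,0.01,0,0,0],
    [1,0.018,0.035,0.01,0,0,0],
    [1,0.018,0.035,0.01,0,0,0],
    [1,0.018,0.035,0.01,0,0,0],
    [1,0.018,0.035,0.01,0,0,0]
  ],
  "squeeze": 40
}}

```text
time: 5.1
eef_pos: [0.4601, -0.3225, 0.0186]
orientation: [3.142, -0.0, 2.8]
wrist_force: [0.0, -0.4, -0.4]
gripper_width: -0.001
gripper_force: 0.0
```

>>> {"api": "carry_out", "payload": {
  "increments": [
    [1,0,0,-0.1,0,0,0],
    [1,0,0,-0.4,0,0,0],
    [1,0,0,-0.9,0,0,0],
    [1,0,0,-0.9,0,0,0]
  ]
}}

```text
time: 5.6
eef_pos: [0.4633, -0.3253, 0.1152]
orientation: [-3.137, 0.011, 2.8]
wrist_force: [0.2, -0.1, -0.2]
gripper_width: 0.003
gripper_force: 0.0
```

>>> {"api": "carry_out", "payload": {
  "increments": [
    [1,0,0,-0.4,0,0,0],
    [1,0,0,-0.8,0,0,0],
    [1,0,0,-0.8,0,0,0],
    [1,0,0,-0.8,0,0,0]
  ]
}}

```text
time: 6.1
eef_pos: [0.46, -0.3223, 0.188]
orientation: [3.141, -0.001, 2.8]
wrist_force: [-0.1, -0.9, 1.1]
gripper_width: -0.001
gripper_force: 0.0
```

Run:
```python
from h import *
W=cam('wrist','w2.png');s=sensors.get_state();print(s['eef_pos'],s['orientation'],s['gripper_width'],s['gripper_force'],s['wrist_force'])
print('to tub',rel([.480,-.066,.19],(np.pi,0,2.8)))
```

```text
[ 0.45957396 -0.32199877  0.18713307] [ 3.14069372e+00 -2.22624201e-03  2.79978796e+00] -0.0020332380638358027 0.0 [ 0.07480639 -0.49984559 -0.97608605]
to tub (array([ 0.666,  2.48 , -0.025]), array([ 0.0003, -0.0007, -0.0001]))
```

View pics/w2.png

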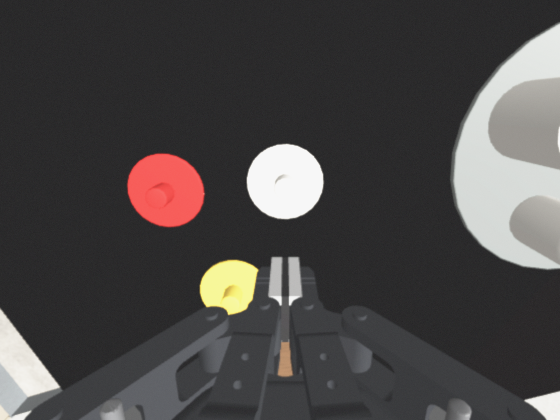

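The wrist view shows the lid untouched at (285,182) and the gripper shut on nothing. The fingertips appear at row 258, lower than the projected TCP at about row 245, so the real tip may be higher than the TCP reading. I'll check that in the side view.

Run:
```python
from h import *
S=cam('side');s=sensors.get_state();p=np.array(s['eef_pos'])
u=proj(S,p);print(u,proj(S,p+[0,0,.03]),proj(S,[.4617,-.3237,.044]),proj(S,[.4617,-.3237,.016]))
T=cam('top');print('top',proj(T,p),proj(T,p+[0,0,.03]))
x,y=int(u[0])-70,int(u[1])-60
c=cv2.resize(S['color'][y:y+160,x:x+140],None,fx=3.7,fy=3.7,interpolation=cv2.INTER_CUBIC)
print('crop off',x,y)
cv2.imwrite('pics/s2.png',c[:,:,::-1])
```

```text
[297.59689142 266.15508136] [298.15276176 255.41310752] [296.45454342 312.60302603] [296.01043169 320.80919942]
top [399.69462886 243.49475458] [402.90113121 241.70979864]
crop off 227 206
```

View pics/s2.png

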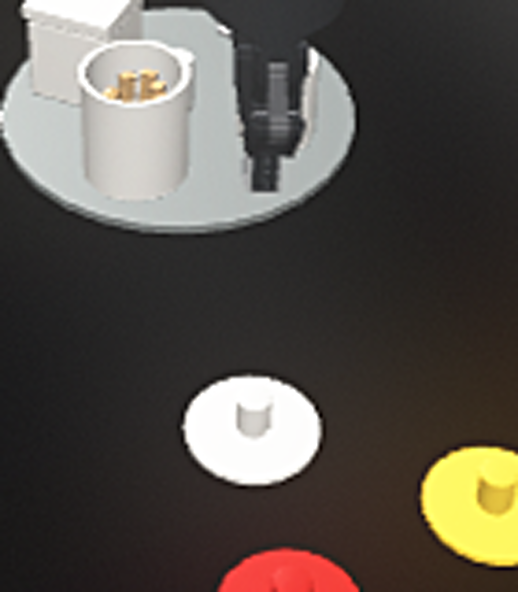

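The side crop puts the shut fingertip at about (298.6,257.4), against a TCP projection of (297.6,266.2). The real tip is therefore about 25 mm above the reported TCP, and it closed above the knob. I'll regrasp about 22 mm lower in small steps, watching the force.

>>> {"api": "carry_out", "payload": {
  "increments": [
    [-0.3,0,0,0.3,0,0,0],
    [-0.3,0,0,0.6,0,0,0],
    [-0.3,0,0,0.9,0,0,0],
    [-0.3,0,0,0.9,0,0,0]
  ]
}}

```text
time: 6.75
eef_pos: [0.4573, -0.32, 0.094]
orientation: [3.138, -0.009, 2.8]
wrist_force: [-0.0, -0.6, 0.9]
gripper_width: 0.649
gripper_force: 0.0
```

>>> {"api": "carry_out", "payload": {
  "increments": [
    [-0.3,-0.012,-0.016,0.4,0,0,0],
    [-0.3,-0.012,-0.016,0.6,0,0,0],
    [-0.3,-0.012,-0.016,0.75,0,0,0],
    [-0.3,-0.012,-0.016,0.75,0,0,0],
    [-0.3,-0.012,-0.016,0.75,0,0,0]
  ]
}}

```text
time: 7.38
eef_pos: [0.4615, -0.3251, 0.025]
orientation: [-3.141, 0.002, 2.8]
wrist_force: [0.9, -0.1, -0.7]
gripper_width: 0.65
gripper_force: 0.0
```

Run:
```python
from h import *
W=cam('wrist','w3.png');s=sensors.get_state();print(s['eef_pos'],s['gripper_width'],s['wrist_force'])
print(rel([.4617,-.3237,-.003],(np.pi,0,2.8)),proj(W,[.4617,-.3237,.044]))
```

```text
[ 0.46167889 -0.32525139  0.02523486] 0.6494099630030261 [1.2998034  0.411171   0.17921076]
(array([0.006, 0.015, 0.282]), array([-0.0003,  0.0008, -0.0001])) [288.46779654 261.07457996]
```

View pics/w3.png

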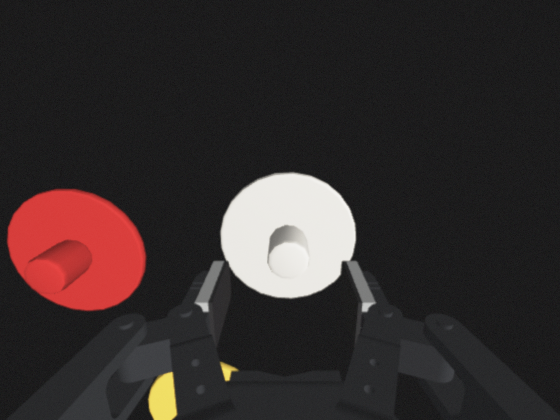

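The wrist view shows the knob top at (288,260), between pad tips at columns 225 and 345. The pads sit about 5 mm too far along tool −x (strip centred near row 285). I'll shift by +5 mm in x and +1.5 mm in y, then descend slowly.

>>> {"api": "carry_out", "payload": {
  "increments": [
    [-0.3,0.055,0.015,0.05,0,0,0],
    [-0.3,0.055,0.015,0.12,0,0,0],
    [-0.3,0.055,0.015,0.18,0,0,0],
    [-0.3,0.055,0.015,0.22,0,0,0],
    [-0.3,0.055,0.015,0.25,0,0,0],
    [-0.3,0.055,0.015,0.25,0,0,0]
  ]
}}

```text
time: 8.18
eef_pos: [0.4559, -0.321, -0.0018]
orientation: [3.141, -0.001, 2.8]
wrist_force: [-0.1, 1.1, 0.1]
gripper_width: 0.65
gripper_force: 0.0
```

>>> {"api": "carry_out", "payload": {
  "increments": [
    [0.2,0,0,0.02,0,0,0],
    [0.5,0,0,0.02,0,0,0],
    [1,0,0,0.02,0,0,0],
    [1,0,0,0.02,0,0,0],
    [1,0,0,0.02,0,0,0],
    [1,0,0,0.02,0,0,0],
    [1,0,0,0.02,0,0,0]
  ],
  "squeeze": 40
}}

```text
time: 9.05
eef_pos: [0.4562, -0.3212, -0.0032]
orientation: [-3.141, 0.0, 2.8]
wrist_force: [-1.6, 0.1, 1.3]
gripper_width: 0.265
gripper_force: 39.2
```

Run:
```python
from h import *
s=sensors.get_state();print(s['eef_pos'],s['orientation'],s['gripper_width'],s['gripper_force'],s['wrist_force'],s['moment'])
```

```text
[ 0.45617051 -0.32124027 -0.0032283 ] [-3.14145178e+00  3.16650566e-04  2.79980238e+00] 0.2647534695550698 39.23754394054413 [-1.61494553  0.13837491  1.33253557] [0.00031537 0.00719779 0.0650985 ]
```

```bash
cat >> h.py <<'E'
from scipy.optimize import least_squares
def white(im,t=150): im=im.astype(int);return ((im.min(2)>t)&(im.max(2)-im.min(2)<35)).astype(np.uint8)
def flange(c,z,guess,r=.043,t=120):
    "fit circle radius r on plane z to white edge, robust"
    m=white(c['color'],t);n,l=cv2.connectedComponents(m)
    e=cv2.Canny(cv2.GaussianBlur(c['color'],(3,3),0),60,150);v,u=np.nonzero(e)
    P=np.array([onz(c,a,b,z)[:2] for a,b in zip(u,v)])
    d=np.abs(np.hypot(*(P-guess).T)-r);P=P[d<.006]
    f=least_squares(lambda g:np.hypot(*(P-g).T)-r,guess,loss='soft_l1',f_scale=.0007)
    d=np.hypot(*(P-f.x).T)-r;return f.x,(np.abs(d)<.001).sum(),len(P)
E
python3 - <<'E'
from h import *
W=cam('wrist');s=sensors.get_state()
L,n,N=flange(W,.016,np.array([.4617,-.3237]));print(L,n,N)
R=Rm(s['orientation']);print('lid in tool', R.T@(np.array([*L,0])-s['eef_pos']))
for w in('top','side'):
    print(w,flange(cam(w),.016,np.array([.4617,-.3237])))
E
```

```text
[ 0.46130142 -0.323558  ] 415 471
lid in tool [-0.00560166 -0.00045562 -0.00322531]
top (array([ 0.4610591 , -0.32310179]), np.int64(26), 61)
side (array([ 0.45830242, -0.32411123]), np.int64(65), 118)
```

>>> {"api": "carry_out", "payload": {
  "increments": [
    [1,0,0,-0.1,0,0,0],
    [1,0,0,-0.4,0,0,0],
    [1,0,0,-0.9,0,0,0],
    [1,0,0,-0.9,0,0,0]
  ]
}}

```text
time: 9.7
eef_pos: [0.4591, -0.3238, 0.0927]
orientation: [-3.138, 0.01, 2.8]
wrist_force: [1.0, 0.4, -0.2]
gripper_width: 0.265
gripper_force: 39.2
```

>>> {"api": "carry_out", "payload": {
  "increments": [
    [1,0,0,-0.4,0,0,0],
    [1,0,0,-0.9,0,0,0],
    [1,0,0,-0.9,0,0,0],
    [1,0,0,-0.9,0,0,0]
  ]
}}

```text
time: 10.2
eef_pos: [0.4558, -0.3209, 0.1759]
orientation: [3.141, -0.001, 2.8]
wrist_force: [-0.3, 0.6, -0.6]
gripper_width: 0.261
gripper_force: 39.3
```

Run:
```python
from h import *
W=cam('wrist','w4.png');s=sensors.get_state();p=np.array(s['eef_pos']);print(p,s['gripper_width'],s['gripper_force'],s['wrist_force'])
print(flange(W,p[2]+.0032+.016,np.array([.4617,-.3237])))
```

```text
[ 0.45535113 -0.32052266  0.17491961] 0.26376799911192816 39.266695976257324 [ 0.16258386 -0.00183522 -1.30635493]
(array([ 0.46144957, -0.32353515]), np.int64(414), 526)
```

>>> {"api": "carry_out", "payload": {
  "increments": [
    [1,0.1,0.4,0,0,0,0],
    [1,0.23,0.83,0,0,0,0],
    [1,0.23,0.83,0,0,0,0]
  ]
}}

```text
time: 10.62
eef_pos: [0.4611, -0.232, 0.1745]
orientation: [3.14, -0.004, 2.803]
wrist_force: [-0.4, -0.6, -0.6]
gripper_width: 0.261
gripper_force: 39.4
```

>>> {"api": "carry_out", "payload": {
  "increments": [
    [1,0.1,0.4,0,0,0,0],
    [1,0.23,0.7,0,0,0,0],
    [1,0.23,0.7,0,0,0,0],
    [1,0.23,0.7,0,0,0,0],
    [1,0.23,0.7,0,0,0,0]
  ]
}}

```text
time: 11.25
eef_pos: [0.4638, -0.1626, 0.176]
orientation: [-3.141, -0.001, 2.798]
wrist_force: [-0.1, -0.7, 0.2]
gripper_width: 0.263
gripper_force: 39.5
```

Run:
```python
from h import *
W=cam('wrist','w5.png');s=sensors.get_state();p=np.array(s['eef_pos']);R=Rm(s['orientation']);print(p,s['gripper_force'])
lid=p+R@[-.0057,-.0004,-.0032]
print('lid',lid,flange(W,lid[2]+.016,lid[:2]))
print('tub outer',flange(W,.11,np.array([.480,-.066]),.040),'inner',flange(W,.11,np.array([.480,-.066]),.036))
T=cam('top');print('top outer',flange(T,.11,np.array([.480,-.066]),.040),'inner',flange(T,.11,np.array([.480,-.066]),.036),'disc',flange(T,.02,np.array([.5375,-.0105]),.14))
```

```text
[ 0.4638522  -0.16255695  0.17615258] 39.51961576938629
lid [ 0.46908721 -0.16485172  0.17934924] (array([ 0.46895772, -0.16492694]), np.int64(412), 491)
tub outer (array([ 0.48183143, -0.06321243]), np.int64(333), 640) inner (array([ 0.48181112, -0.06308776]), np.int64(292), 610)
top outer (array([ 0.48061761, -0.06567575]), np.int64(29), 135) inner (array([ 0.47922646, -0.07020403]), np.int64(29), 100) disc (array([ 0.53837678, -0.00963824]), np.int64(206), 395)
```

View pics/w5.png

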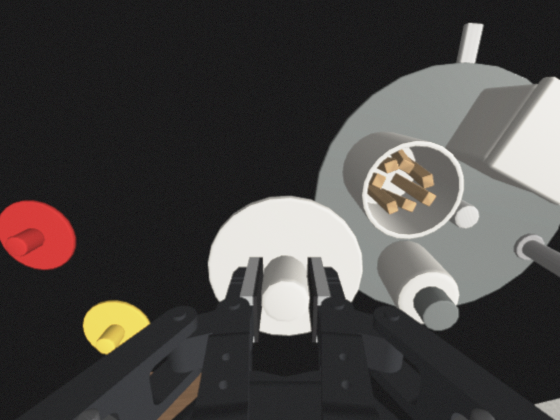

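The wrist view shows the lid held level, its knob at (286,280), with the flange centre within 0.2 mm of prediction. The tub rim is clear at (413,190), and both rim fits agree. Moving to hover over the tub.

>>> {"api": "carry_out", "payload": {
  "increments": [
    [1,0.1,0.5,0,0,0,0],
    [1,0.22,1.0,0,0,0,0],
    [1,0.22,1.0,0.2,0,0,0],
    [1,0.22,1.0,0.4,0,0,0],
    [1,0.22,1.0,0.5,0,0,0],
    [1,0.22,1.0,0.5,0,0,0],
    [1,0.22,1.0,0.5,0,0,0]
  ]
}}

```text
time: 12.22
eef_pos: [0.4773, -0.0605, 0.1274]
orientation: [3.142, 0.001, 2.799]
wrist_force: [-0.1, -0.3, -0.3]
gripper_width: 0.263
gripper_force: 39.6
```

Run:
```python
from h import *
W=cam('wrist','w6.png');s=sensors.get_state();p=np.array(s['eef_pos']);R=Rm(s['orientation']);print(p,s['orientation'],s['gripper_force'])
lid=p+R@[-.0057,-.0004,-.0032]
fl=flange(W,lid[2]+.016,lid[:2]);print('lid',lid,fl)
t=np.array([.4818,-.0632]);print('tub outer',flange(W,.11,t,.040))
print('disc',flange(W,.02,np.array([.538,-.010]),.14))
d=np.array([*(t-fl[0]),0]);print('shift',R.T@d*10)
```

```text
[ 0.47746373 -0.06047639  0.12765526] [3.14146913e+00 1.76891493e-03 2.79918939e+00] 39.58251714706421
lid [ 0.48269308 -0.06276542  0.13086529] (array([ 0.48189882, -0.06232533]), np.int64(334), 733)
tub outer (array([ 0.48293593, -0.06234589]), np.int64(188), 521)
disc (array([ 0.53991233, -0.00792712]), np.int64(562), 843)
shift [-2.00587211e-03 -8.57072743e-03  2.48950207e-06]
```

View pics/w6.png

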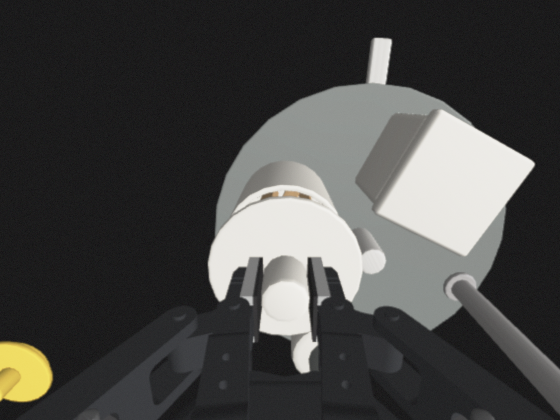

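The wrist view shows the lid held level over the mouth, with the rim arc (233–340) centred under it at column 286, and the measured offset is about 1 mm. Lowering with force checks.

>>> {"api": "carry_out", "payload": {
  "increments": [
    [1,0,0,0.06,0,0,0],
    [1,0,0,0.12,0,0,0],
    [1,0,0,0.17,0,0,0],
    [1,0,0,0.21,0,0,0],
    [1,0,0,0.23,0,0,0],
    [1,0,0,0.23,0,0,0]
  ]
}}

```text
time: 13.02
eef_pos: [0.4766, -0.0599, 0.1034]
orientation: [-3.142, -0.0, 2.8]
wrist_force: [-0.4, -0.4, -1.3]
gripper_width: 0.26
gripper_force: 39.6
```

>>> {"api": "carry_out", "payload": {
  "increments": [
    [1,0,0,0.03,0,0,0],
    [1,0,0,0.05,0,0,0],
    [1,0,0,0.05,0,0,0]
  ]
}}

```text
time: 13.4
eef_pos: [0.4766, -0.0599, 0.0984]
orientation: [-3.142, -0.0, 2.8]
wrist_force: [-0.6, -0.1, -0.8]
gripper_width: 0.263
gripper_force: 39.6
```

>>> {"api": "carry_out", "payload": {
  "increments": [
    [1,0,0,0.01,0,0,0],
    [1,0,0,0.015,0,0,0],
    [1,0,0,0.015,0,0,0]
  ]
}}

```text
time: 13.78
eef_pos: [0.4768, -0.06, 0.0971]
orientation: [3.142, -0.0, 2.8]
wrist_force: [0.1, -0.1, -0.2]
gripper_width: 0.263
gripper_force: 39.6
```

>>> {"api": "carry_out", "payload": {
  "increments": [
    [1,0,0,0.01,0,0,0],
    [1,0,0,0.01,0,0,0],
    [1,0,0,0.01,0,0,0]
  ]
}}

```text
time: 14.15
eef_pos: [0.4769, -0.06, 0.0967]
orientation: [3.142, 0.001, 2.8]
wrist_force: [-1.4, 0.4, 3.6]
gripper_width: 0.262
gripper_force: 39.9
```

Contact at lid-bottom height 0.100 m means the lid is seated. Releasing and lifting, then a check.

>>> {"api": "carry_out", "payload": {
  "increments": [
    [0.2,0,0,0,0,0,0],
    [0,0,0,0,0,0,0],
    [0,0,0,0,0,0,0],
    [0,0,0,-0.2,0,0,0],
    [0,0,0,-0.6,0,0,0],
    [0,0,0,-1,0,0,0],
    [0,0,0,-1,0,0,0],
    [0,0,0,-1,0,0,0]
  ]
}}

```text
time: 15.15
eef_pos: [0.4768, -0.06, 0.1957]
orientation: [-3.142, -0.0, 2.8]
wrist_force: [-0.6, -0.3, 0.3]
gripper_width: 0.499
gripper_force: 0.0
```

Run:
```python
from h import *
W=cam('wrist','w7.png');s=sensors.get_state();p=np.array(s['eef_pos']);print(p,s['gripper_width'])
print('lid',flange(W,.116,np.array([.482,-.0625])),'disc',flange(W,.02,np.array([.539,-.009]),.14))
# post foot & top
print(proj(W,[.6238,.071,.18]),proj(W,[.6238,.071,.02]))
T=cam('top');S=cam('side');
a=cv2.resize(T['color'][170:290,210:330],(400,400),interpolation=2);b=cv2.resize(S['color'][150:290,200:340],(400,400),interpolation=2)
cv2.imwrite('pics/c7.png',np.vstack([np.hstack([a,b])])[:,:,::-1])
print('lid side',flange(S,.116,np.array([.481,-.065])),flange(T,.116,np.array([.481,-.065])))
```

```text
[ 0.47622771 -0.05984854  0.19487294] 0.5027254621678736
lid (array([ 0.48231139, -0.06216769]), np.int64(343), 380) disc (array([ 0.53965444, -0.00744011]), np.int64(600), 832)
[515.52203159 352.36170532] [424.92799653 255.19756274]
lid side (array([ 0.47994722, -0.06244433]), np.int64(43), 89) (array([ 0.48908906, -0.06533261]), np.int64(4), 5)
```

View pics/c7.png

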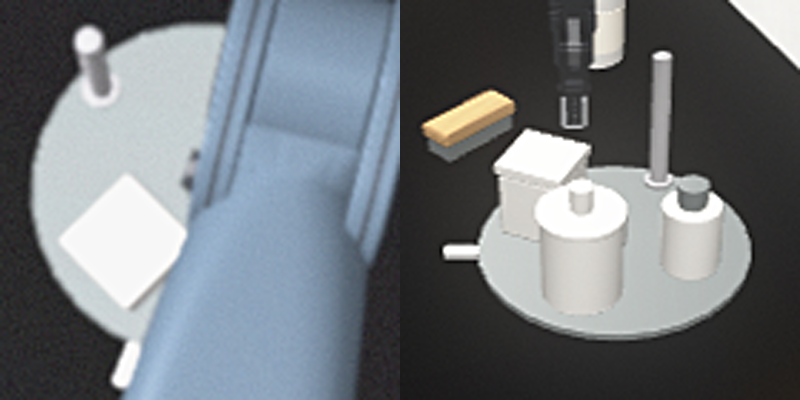

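The crops show the lid flat on the tub rim, the knob upright, and the brush, box, bottle and post undisturbed. Moving over to the post with the gripper open.

>>> {"api": "carry_out", "payload": {
  "increments": [
    [-1,-0.2,0.44,0,0,0,0],
    [-1,-0.447,0.875,0,0,0,0],
    [-1,-0.447,0.875,0,0,0,0]
  ]
}}

```text
time: 15.68
eef_pos: [0.5488, 0.0095, 0.1931]
orientation: [-3.141, -0.004, 2.803]
wrist_force: [-0.5, 0.6, 0.6]
gripper_width: 1.002
gripper_force: 0.0
```

>>> {"api": "carry_out", "payload": {
  "increments": [
    [-1,-0.2,0.44,0,0,0,0],
    [-1,-0.447,0.875,0,0,0,0],
    [-1,-0.447,0.875,0,0,0,0],
    [-1,-0.447,0.875,0,0,0,0],
    [-1,-0.447,0.875,0,0,0,0],
    [-1,-0.447,0.875,0,0,0,0]
  ]
}}

```text
time: 16.42
eef_pos: [0.6192, 0.0741, 0.1971]
orientation: [3.141, 0.001, 2.799]
wrist_force: [0.2, -0.3, 0.4]
gripper_width: 0.998
gripper_force: 0.0
```

Run:
```python
from h import *
W=cam('wrist','w8.png');s=sensors.get_state();p=np.array(s['eef_pos']);R=Rm(s['orientation']);g=p+R@[-.0055,-.0004,-.025];print(p,s['orientation'],'grip',g)
print('post pred px',proj(W,[.6245,.073,.18]),proj(W,[.6245,.073,.02]))
print('disc',flange(W,.02,np.array([.539,-.009]),.14),'lid',flange(W,.116,np.array([.482,-.0625])),'post top',flange(W,.18,np.array([.6245,.073]),.010))
u,v=proj(W,[.6245,.073,.18]).astype(int)
for r in range(v-24,v+28,6): print(r,W['color'][r,u-40:u+42:4].mean(1).astype(int).tolist())
T=cam('top');print('top tub/post occl?', flange(T,.02,np.array([.538,-.010]),.14))
```

```text
[0.61932752 0.07416252 0.19703689] [3.14127983e+00 1.12344236e-03 2.79876510e+00] grip [0.62434392 0.07193904 0.22204293]
post pred px [286.96005326 242.8267065 ] [286.0219854  184.40691568]
disc (array([ 0.53930174, -0.0078032 ]), np.int64(547), 738) lid (array([ 0.48201945, -0.06247519]), np.int64(424), 455) post top (array([0.62363553, 0.0745406 ]), np.int64(63), 126)
218 [142, 143, 143, 143, 143, 143, 142, 143, 87, 98, 111, 128, 145, 161, 41, 31, 31, 26, 26, 30, 26]
224 [144, 143, 143, 143, 142, 142, 143, 140, 90, 99, 111, 128, 143, 158, 81, 29, 26, 30, 30, 28, 28]
230 [143, 144, 144, 142, 142, 144, 127, 38, 88, 110, 174, 185, 174, 157, 120, 31, 27, 30, 25, 30, 31]
236 [142, 143, 143, 141, 71, 28, 30, 52, 162, 182, 189, 190, 193, 194, 165, 24, 27, 28, 29, 24, 27]
242 [142, 116, 32, 28, 28, 26, 27, 68, 170, 179, 182, 189, 187, 193, 190, 27, 24, 28, 29, 29, 29]
248 [28, 25, 29, 30, 27, 26, 28, 28, 159, 174, 180, 181, 188, 186, 68, 28, 24, 26, 28, 28, 31]
254 [28, 25, 27, 27, 27, 26, 28, 30, 27, 58, 110, 151, 89, 29, 29, 31, 27, 30, 28, 30, 29]
260 [28, 28, 23, 26, 27, 27, 26, 27, 27, 29, 28, 26, 29, 27, 31, 29, 26, 29, 25, 28, 28]
266 [31, 28, 27, 28, 28, 27, 29, 30, 27, 29, 29, 25, 27, 27, 26, 26, 26, 31, 25, 24, 26]
top tub/post occl? (array([ 0.53837795, -0.00960121]), np.int64(130), 227)
```

The pixels put the post top at about (289,242), within 2 mm of predicted. Descending and gripping.

>>> {"api": "carry_out", "payload": {
  "increments": [
    [-1,0.005,0.02,0.25,0,0,0],
    [-1,0.005,0.02,0.5,0,0,0],
    [-1,0.005,0.02,0.7,0,0,0],
    [-1,0.005,0.02,0.77,0,0,0],
    [-1,0.005,0.02,0.77,0,0,0]
  ]
}}

```text
time: 17.15
eef_pos: [0.6195, 0.0768, 0.1191]
orientation: [-3.141, -0.001, 2.8]
wrist_force: [0.8, 0.8, -0.3]
gripper_width: 1.002
gripper_force: 0.0
```

>>> {"api": "carry_out", "payload": {
  "increments": [
    [0,0,0,0,0,0,0],
    [0.4,0,0,0,0,0,0],
    [0.6,0,0,0,0,0,0],
    [1,0,0,0,0,0,0],
    [1,0,0,0,0,0,0],
    [1,0,0,0,0,0,0],
    [1,0,0,0,0,0,0],
    [1,0,0,0,0,0,0]
  ],
  "squeeze": 60
}}

```text
time: 18.15
eef_pos: [0.6201, 0.0766, 0.1197]
orientation: [-3.141, 0.001, 2.8]
wrist_force: [-0.7, -1.8, 5.1]
gripper_width: 0.212
gripper_force: 59.0
```

Run:
```python
from h import *
s=sensors.get_state();p=np.array(s['eef_pos']);R=Rm(s['orientation']);print(p,s['gripper_width'],s['gripper_force'],s['wrist_force'],s['moment'])
W=cam('wrist');C,*_=flange(W,.02,np.array([.539,-.009]),.14);L,*_=flange(W,.116,np.array([.482,-.0625]));print(C,L)
# tab tip in wrist: bright pixels near predicted
o=C;a=-.397
for rr in (.150,.160,.170,.174,.178): q=o-rr*np.array([np.cos(a),np.sin(a)]);u=proj(W,[*q,.01]);print(rr,u)
```

```text
[0.62005949 0.07660968 0.11973013] 0.2120636050305589 59.009730219841 [-0.66024145 -1.84113938  5.09712718] [-0.51238724  0.29592025 -0.05466221]
[ 0.53903199 -0.00787077] [ 0.48171458 -0.06322699]
0.15 [152.24899188 -61.34127492]
0.16 [151.14261816 -78.14670387]
0.17 [150.0047272  -95.43086858]
0.174 [ 149.5404426  -102.48318901]
0.178 [ 149.07080658 -109.61679537]
```

Run:
```python
import numpy as np
R=np.array([[np.cos(2.8),np.sin(2.8)],[np.sin(2.8),-np.cos(2.8)]]);P=lambda f:.118*np.array([np.cos(f),np.sin(f)])
a=.768;b=-.393;m=(a+b)/2
for s,e in((a,m),(m,b)):
    print([np.round(R.T@(P(s+(e-s)*k/8)-P(s))*10,3).tolist() for k in range(1,9)])
```

```text
[[-0.075, -0.041], [-0.147, -0.087], [-0.216, -0.138], [-0.28, -0.194], [-0.341, -0.255], [-0.397, -0.32], [-0.448, -0.389], [-0.494, -0.461]]
[[-0.041, -0.075], [-0.075, -0.154], [-0.105, -0.234], [-0.128, -0.316], [-0.145, -0.4], [-0.156, -0.485], [-0.161, -0.571], [-0.16, -0.656]]
```

>>> {"api": "carry_out", "payload": {
  "increments": [
    [1,-0.075,-0.041,0,0,0,0],
    [1,-0.147,-0.087,0,0,0,0],
    [1,-0.216,-0.138,0,0,0,0],
    [1,-0.28,-0.194,0,0,0,0],
    [1,-0.341,-0.255,0,0,0,0],
    [1,-0.397,-0.32,0,0,0,0],
    [1,-0.448,-0.389,0,0,0,0],
    [1,-0.494,-0.461,0,0,0,0]
  ],
  "squeeze": 80
}}

```text
time: 19.2
eef_pos: [0.6508, 0.0179, 0.1198]
orientation: [3.14, -0.001, 2.801]
wrist_force: [-2.4, 1.4, 6.0]
gripper_width: 0.21
gripper_force: 78.1
```

Run:
```python
from h import *
s=sensors.get_state();print(s['eef_pos'],s['orientation'],s['gripper_width'],s['gripper_force'],s['wrist_force'])
W=cam('wrist');C,*_=flange(W,.02,np.array([.539,-.009]),.14);a=.1875
L,n,N=flange(W,.116,C-.08*np.array([np.cos(a),np.sin(a)]));print(C,L,n,N,np.arctan2(*(C-L)[::-1]),np.hypot(*(C-L)))
```

```text
[0.65082462 0.01790351 0.11983316] [ 3.13967333e+00 -6.45560201e-04  2.80060582e+00] 0.2095309640563096 78.05557250976562 [-2.42309975  1.40009334  6.04427513]
[ 0.53868791 -0.00757942] [ 0.4608669  -0.02322385] 127 168 0.19838666971166793 0.07937794407383983
```

Turning follows as planned (angle 0.198 against 0.188 planned). Second half now.

>>> {"api": "carry_out", "payload": {
  "increments": [
    [1,-0.041,-0.075,0,0,0,0],
    [1,-0.075,-0.154,0,0,0,0],
    [1,-0.105,-0.234,0,0,0,0],
    [1,-0.128,-0.316,0,0,0,0],
    [1,-0.145,-0.4,0,0,0,0],
    [1,-0.156,-0.485,0,0,0,0],
    [1,-0.161,-0.571,0,0,0,0],
    [1,-0.16,-0.656,0,0,0,0],
    [1,-0.16,-0.656,0,0,0,0],
    [1,-0.16,-0.656,0,0,0,0]
  ]
}}

```text
time: 20.5
eef_pos: [0.6448, -0.0489, 0.1198]
orientation: [3.139, 0.001, 2.801]
wrist_force: [0.1, 1.7, 5.8]
gripper_width: 0.209
gripper_force: 78.1
```

Run:
```python
from h import *
s=sensors.get_state();print(s['eef_pos'],s['orientation'],s['gripper_width'],s['gripper_force'],s['wrist_force'])
a=-.393;dr=lambda a:np.array([np.cos(a),np.sin(a)])
for n in ('wrist','top','side'):
    W=cam(n,'z_'+n+'.png');C,k,_=flange(W,.02,np.array([.5385,-.0085]),.14)
    L,m,N=flange(W,.116,C-.08*dr(a));print(n,C,k,L,m,N,'tub ang',np.arctan2(*(C-L)[::-1]),np.hypot(*(C-L)))
    # tab: bright pixels whose ground point lies 145..176 mm from C, near direction
    v,u=np.nonzero(white(W['color'],150));P=np.array([onz(W,x,y,.01)[:2] for x,y in zip(u,v)])-C
    r=np.hypot(*P.T);th=np.arctan2(-P[:,1],-P[:,0]);k=(r>.150)&(r<.180)&(abs(th-a)<.12)
    if k.sum(): print('  tab',k.sum(),np.arctan2(*-P[k].mean(0)[::-1]),r[k].min(),r[k].max())
```

```text
[ 0.64480502 -0.04890598  0.11982878] [3.13870101e+00 1.09024733e-03 2.80055892e+00] 0.20922112206753882 78.13702583312988 [0.12375435 1.74610493 5.76371009]
wrist [ 0.53861523 -0.00728855] 518 [0.46471408 0.02334836] 0 0 tub ang -0.393 0.08
top [ 0.53842186 -0.00943936] 129 [0.46452072 0.02119755] 0 0 tub ang -0.393 0.08
side [ 0.53630717 -0.00867684] 90 [0.46268149 0.02237626] 29 84 tub ang -0.3991315786654333 0.07990641557238641
  tab 39 -0.3795251252063642 0.15060677406661746 0.17547380447950142
```

Run:
```python
from h import *
# top0: tab centroid, tub, disc in the same picture
c=cam('top')
c=dict(c);c['color']=cv2.imread('pics/top0.png')[:,:,::-1]
C,*_=flange(c,.02,np.array([.538,-.0095]),.14)
L,m,N=flange(c,.11,np.array([.4806,-.0657]),.04)
v,u=np.nonzero(white(c['color'],150));P=np.array([onz(c,x,y,.01)[:2] for x,y in zip(u,v)])-C
r=np.hypot(*P.T);th=np.arctan2(-P[:,1],-P[:,0]);k=(r>.146)&(r<.180)&(abs(th+.393)<.15)
tab=np.arctan2(*-P[k].mean(0)[::-1]);tub=np.arctan2(*(C-L)[::-1]);print('top',C,L,m,k.sum(),r[k].max(),tab,tub,tub-tab)
# wrist w6/w7 pictures: poses rebuilt from current camera pose relative to TCP
W=cam('wrist');s=sensors.get_state();R=Rm(s['orientation']);
for f,p in (('w5',[.46385,-.16256,.17615]),('w7',[.47623,-.05985,.19487]),('w8',[.61933,.07416,.19704])):
    w=dict(W);w['color']=cv2.imread(f'pics/{f}.png')[:,:,::-1];w['origin']=np.array(W['origin'])+np.array(p)-s['eef_pos']
    C,n,_=flange(w,.02,np.array([.539,-.008]),.14)
    z,q=(.11,.04) if f=='w5' else (.116,.043)
    L,m,_=flange(w,z,np.array([.482,-.0627]),q)
    v,u=np.nonzero(white(w['color'],120));P=np.array([onz(w,x,y,.01)[:2] for x,y in zip(u,v)])-C
    r=np.hypot(*P.T);th=np.arctan2(-P[:,1],-P[:,0]);k=(r>.148)&(r<.182)&(abs(th+.393)<.15)
    tub=np.arctan2(*(C-L)[::-1]);tab=np.arctan2(*-P[k].mean(0)[::-1]) if k.sum() else np.nan
    print(f,C,n,L,m,np.hypot(*(C-L)),k.sum(),tab,tub,tub-tab)
```

```text
top [ 0.5384296  -0.00944859] [ 0.48098616 -0.06561665] 28 78 0.1763263009070326 -0.39480343995887524 0.7741727715318637 1.168976211490739
w5 [ 0.54005896 -0.00657827] 515 [ 0.48236712 -0.06220382] 370 0.08014082056725327 526 -0.3917961714112427 0.7671656062702928 1.1589617776815355
w7 [ 0.53947431 -0.00675643] 569 [ 0.48173414 -0.06179498] 335 0.07976947123198361 432 -0.39214616170015293 0.76144760089447 1.1535937625946229
w8 [ 0.5397184  -0.00729501] 501 [ 0.48263234 -0.06210555] 421 0.07913919923704511 0 nan 0.7650651075629437 nan
```

>>> {"api": "carry_out", "payload": {
  "increments": [
    [1,0,-0.01,0,0,0,0],
    [1,0,-0.01,0,0,0,0],
    [1,0,-0.01,0,0,0,0],
    [1,0,-0.01,0,0,0,0],
    [1,0,-0.01,0,0,0,0],
    [1,0,-0.01,0,0,0,0]
  ]
}}

```text
time: 21.5
eef_pos: [0.6446, -0.0493, 0.1199]
orientation: [3.138, 0.001, 2.801]
wrist_force: [-0.5, 2.7, 5.5]
gripper_width: 0.207
gripper_force: 78.2
```

Run:
```python
from h import *
s=sensors.get_state();p=np.array(s['eef_pos']);d=p[:2]-[.6201,.0766];print(p,s['gripper_width'],s['gripper_force'],s['wrist_force'],'turned',2*np.arcsin(np.hypot(*d)/.236))
# side: lid still level on tub, at tub line (fit of flange on z=.116), brush/tub undisturbed
S=cam('side');print('lid',flange(S,.116,np.array([.4645,.022])), 'predicted',np.array([.5385,-.0085])-.08*np.array([np.cos(.39),-np.sin(.39)]))
print(np.abs(sensors.get_state()['qvel']).max())
```

```text
[ 0.64463533 -0.0493143   0.11986828] 0.2074387616188031 78.16571116447449 [-0.45966151  2.6675968   5.52259557] turned 1.1493685441604364
lid (array([0.46329122, 0.02265479]), np.int64(32), 91) predicted [0.46450728 0.02191507]
0.002045107985225499
```

```bash
python3 -c "
from cell import job
print(job.close_job())"
```

```text
the job is handed in; nothing more can be done
None
```

I put the lid on the tub, seated flat, and turned the carousel until the tub stood within about 0.01 rad of the pointer tab by my measurements; I handed it in at about 22 s with the post still gripped and still.

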